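# Refit the filter and snap the cover onto a nail dust collector

## Task

The desk dust collector has just been brushed out and has to go back together. Lay the steel-mesh filter flat in its well with its grip tab upwards, then bring the dusty-pink louvred cover down over the two snap hooks and push it slowly straight down until both sides click and it lies flush on the housing. Go by feel: it takes a firm push, but never slam or force it and do not wrench the hooks sideways, they are brittle. Leave the rest of the table as it is.

Things in the scene. Friction and masses are not known exactly. Their poses are not given: they have to be found in the camera images.
- collector: off-white desk dust collector, fixed, 184 (x) x 228 (y) x 60 mm high; origin: centre of its underside, z up. In the middle of its flat deck (60 mm up) is a well 83 (x) x 103 (y) mm with a 2 mm chamfer; the filter rests in it on ledges 42 mm above the origin, its top level with the deck. Two dark grey snap hooks rise through the deck at x = 0, y = +70 and -70 mm (outer faces)
- deck (a point): centre of the well's mouth at deck height: here the cover's origin lies when home, y along y
- cover: dusty-pink louvred cover, 112 (x) x 160 (y) x 52 mm, about 0.08 kg, loose, right way up; origin: centre of its underside, z up. Flange 5 mm thick, on it a domed grille 100 x 116 mm, 26 mm high, hollow inside to 21 mm. Each flange end has a slot 17 mm wide (x), from 60 to 70.8 mm out in y (72.8 at its underside), that goes over one hook, either way round; the hooks' tips lead in from about 2 mm off
- fin_top (a point): middle of the top of the cover's upright grip fin, 52 mm above the cover's origin; the fin is 46 mm long (x), 12 mm thick (y), and stands 26 mm above the grille
- catch_left (a point): top of the cover's flange, middle of the strip outside its +y slot (75.4 mm out, 5 mm above the cover's origin). Home: 65 mm above the collector's origin. Pushed down, the cover feels the hooks from about 9 mm above home; the push climbs to 14 to 21 N and drops only 0.5 mm above home, as each barb springs out over the flange (one side may click first); then comes the rigid deck
- catch_right (a point): the same on the cover's -y end. Push at about 10 mm/s: the arm and grip give some 2 mm under the push, so a cover only driven to its home height does not click, and a fast push slams it on the deck when the hooks let go
- cassette: washable filter, rigid blue-green frame with steel mesh, 80 (x) x 100 (y) x 18 mm, about 0.12 kg, loose, right way up; origin: centre of its underside, z up. Grip tab in the middle of its top, 40 mm long (x), 10 mm thick (y), from 18 to 34 mm above the origin. Lower edges chamfered 2 mm; 1.5 mm of play each side in the well; fits either way round
- hook_left (a joint): bend of the snap hook on the collector's +y side, rad: 0 at rest and when latched, grows as its tip is pushed in towards the well, 0.05 to 0.1 just before the click; cracks above 0.15 (5 mm). Spring 5.2 N m/rad, root 26 mm below the deck. Hook 14 mm wide (x), top 17 mm above the deck; barb stands out 3.5 mm from the outer face, underside 5.5 mm above the deck
- hook_right (a joint): the same for the hook on the collector's -y side
- powder_jar: small round powder jar, 52 x 52 x 45 mm, bystander at the back right; origin at the centre of its underside
- dust_brush: pink dust brush lying on the left, 38 x 128 x 24 mm, bystander; origin at its underside
- buffer_block: lilac buffer block lying on the left, 26 x 93 x 25 mm, bystander; origin at its underside
- pigment_1: small pink and white pigment jar, 32 x 32 x 23 mm, bystander behind the collector; origin at its underside
- pigment_2: small pigment jar with a black lid, 32 x 32 x 23 mm, bystander behind the collector; origin at its underside

How it is judged:
By the outcome, as a careful person would: the job done as asked, in the order asked, and still so for the second after the job is handed in, with the robot touching nothing.
It also fails if it takes over 58 s, if anything falls off the work surface, if the arm or the gripper's body presses on something with over 40 N, if the wrist force passes 120 N, or if a joint passes its speed limit or range.

## Robot

A 7-joint arm with a two-finger parallel gripper is mounted at the origin on a cart in front of the work surface, level with it; the furniture and walls round the work are solid. World frame = base frame: x ahead of the robot, y to its left, z up, the work surface at z = 0. Lengths are in m, angles in rad, forces in N, time in s.
With the tool pointing down it reaches from about 0.4 to 0.85 m from the base axis. Payload 10.4 kg.
Tool frame: the origin (TCP) lies at the very end of the fingers, on their centre line; the grasp point (between the pads) lies 19 mm behind it; z points along the fingers, y is the direction in which the jaws open and shut (so a half turn about z gives the same grasp; the last joint's range is limited). The gripper opens to 85 mm and grips with 20 to 120 N. Pads are 22 mm wide; open, the fingers measure 114 mm over their backs; the gripper's body (76 mm by 85 mm) begins 54 mm behind the grasp point. The pads swing forward as they close: fully open they stand 13 mm farther back than shut.
Start: joints at [-1.319, 0.332, -0.065, 1.46, 0.022, 1.35, -0.088], TCP at [0.17, 0.602, 0.231] pointing down, gripper open.
Joint ranges: [-2.6, 2.6], [-0.5, 2.12], [-1.47, 1.34], [0.16, 2.42], [-1.27, 4.41], [0.06, 2.06], [-2.6, 2.6]. Speed limits (rad/s): [2.22, 2.22, 2.79, 2.79, 3.14, 3.14, 3.14].

## Interface

Orientations are given as a rotation vector (axis times angle).
In Python, from bench import readout, cams, bot gives the robot as it stands. The module is installed in compiled form; this text tells all that it offers.
- The arm moves only by the tool send_rows, never from a script. Its argument "deltas" is a list of rows, each a list of 7 numbers: the shift along the tool's x, y, z in cm, then the turn, a rotation vector about the tool's x, y, z in degrees, then the opening in per cent of the stroke, from 0 (shut) to 100 (fully open). In form: [[dx, dy, dz, rx, ry, rz, gripper], ...]. A call has 1 to 12 rows; each row is the pose to reach, as a shift and turn from the pose commanded when the call began, along the tool's axes at that moment; what a row does not reach only later rows make up. A row lasts 1/8 s, in which the tool goes at most 62.5 mm and 10.7 degrees, less where a joint would pass 70% of its speed; a pose out of reach is approached as far as the arm can. A call with a gripper value outside its range is refused whole. The fingers move at their own pace and stop on an object; "grip_force" is the grip in N (left out, the last holds). Time passes only in rows, so rows that repeat a pose let the fingers close. It gives the time, the measured TCP pose, the force and the opening at its end, in the units of the state.
- readout.observe(): the state, without advancing time (a new reading comes with each control period).
- cams.capture(name): name is "scene" or "top" or "wrist"; returns a dict with "pixels" (480x640x3 uint8, red, green, blue), "depth" (480x640 float32, m along the optical axis (not along the pixel's ray), 0 where there is no reading), "fx", "fy", "cx", "cy" (pixels), "position" and "rotation" of the camera in the world; the wrist camera has in their place "hand_eye" (4x4, takes a point from camera to tool coordinates, whose origin is the TCP and whose axes are the flange's). Camera axes: x right, y up, looking along -z (the intrinsics and any distortion apply to the point x, -y, -z); pixel columns grow to the right and rows downward; lengths in m; the calibration is good to about 2 mm. A picture is of the moment at which its call begins: read the wrist's pose just before it.
- bot.close_job(): hands the job in, once; it reports no verdict.
The state is a dict: "time_s": time; "joint_positions": joint angles; "joint_vel": joint speeds; "tau": joint torques, N m; "eef_pos": TCP position; "tcp_rot": TCP orientation; "contact_force": force on the tool from outside, world axes, zero at the start; "wrist_torque": the same for the moment, N m; "gripper_width": finger opening in m.
Only numpy, scipy, OpenCV 4.12 (cv2) and the standard library are available. Lean on these libraries where they do the work, as an engineer would, in place of code of your own. Each camera call takes 0.05 s, during which the arm holds its last target.

## Working session

There is one attempt and no reset: what is moved stays moved. The work goes in short steps, Python scripts to look and compute and a tool call to move; the robot and the scene stay as the last step left them, time stands still between calls to the robot, and variables do not carry over. Pictures are saved under pics/ and viewed, and the job is handed in when it is done.

Besides the shell and the picture viewer there is one more tool, called as name(argument=value, ...), one argument or row to a line, values as JSON. send_rows: Moves the arm, as the interface text tells. Its arguments: {"type":"object","properties":{"deltas":{"type":"array","items":{"type":"array","items":{"type":"number"}}},"grip_force":{"type":"number"}},"required":["deltas"]}

```bash
mkdir -p pics; cat > h.py <<'E'
import numpy as np, cv2
from scipy.spatial.transform import Rotation as R
from bench import readout, cams, bot
def cap(n,f=None):
    s=readout.observe(); c=cams.capture(n)
    if f: cv2.imwrite('pics/'+f,c['pixels'][:,:,::-1])
    if 'hand_eye' in c:
        T=np.eye(4);T[:3,:3]=R.from_rotvec(s['tcp_rot']).as_matrix();T[:3,3]=s['eef_pos']
        M=T@np.array(c['hand_eye'])
    else:
        M=np.eye(4);r=np.array(c['rotation']);M[:3,:3]=r if r.shape==(3,3) else R.from_rotvec(r).as_matrix();M[:3,3]=c['position']
    c['M']=M;return c
def pts(c):
    d=c['depth'];v,u=np.mgrid[0:480,0:640]
    p=np.stack([(u-c['cx'])/c['fx']*d,-(v-c['cy'])/c['fy']*d,-d],-1)
    w=p@c['M'][:3,:3].T+c['M'][:3,3]; w[d==0]=np.nan
    return w
def st():
    s=readout.observe()
    for k in s: print(k,np.round(s[k],4))
E
python3 - <<'E'
from h import *
st()
for n in ['scene','top','wrist']:
    c=cap(n,n+'0.png'); print(n,{k:(v if k not in('pixels','depth') else v.shape) for k,v in c.items()})
E
```

```text
time_s 0.0
joint_positions [-1.3186  0.3329 -0.0647  1.4609  0.0216  1.3499 -0.0885]
joint_vel [ 0.0011  0.0002 -0.0006  0.0007  0.0025  0.0003  0.0002]
tau [-1.10000e-03 -6.25437e+01  4.82000e-02 -3.91634e+01  1.61000e-02
  9.40000e-03  0.00000e+00]
eef_pos [0.1695 0.6012 0.2305]
tcp_rot [-4.3020e-01 -3.1119e+00  2.3000e-03]
contact_force [-0.2017  0.5139 -0.4965]
wrist_torque [ 0.0067 -0.023  -0.0207]
gripper_width 0.0857
scene {'pixels': (480, 640, 3), 'depth': (480, 640), 'fx': 458.3580640090431, 'fy': 458.3580640090431, 'cx': 319.8890098715352, 'cy': 241.5579220456771, 'position': array([-0.00706246, -1.01638563,  0.84653278]), 'rotation': array([ 0.97794385, -0.27110766, -0.51156419]), 'M': array([[ 0.8496812 ,  0.28944416, -0.44075382, -0.00706246],
       [-0.52723685,  0.45375712, -0.71841895, -1.01638563],
       [-0.00794698,  0.84280873,  0.53815452,  0.84653278],
       [ 0.        ,  0.        ,  0.        ,  1.        ]])}
top {'pixels': (480, 640, 3), 'depth': (480, 640), 'fx': 507.02497119437606, 'fy': 507.02497119437606, 'cx': 319.23476251596963, 'cy': 240.077071133
[... 527 characters left out ...]
'hand_eye': array([[ 2.15784349e-04,  9.58325905e-01,  2.85677115e-01,
         7.27201064e-02],
       [ 9.99999776e-01, -2.58469459e-05, -6.68637748e-04,
         1.35457139e-03],
       [-6.33388994e-04,  2.85677195e-01, -9.58325696e-01,
        -1.42540987e-01],
       [ 0.00000000e+00,  0.00000000e+00,  0.00000000e+00,
         1.00000000e+00]]), 'M': array([[ 2.71116751e-01, -9.22460980e-01, -2.74884425e-01,
         9.99197840e-02],
       [ 9.62546259e-01,  2.59636719e-01,  7.80607062e-02,
         6.22446121e-01],
       [-6.37865465e-04, -2.85752540e-01,  9.58303229e-01,
         3.73141161e-01],
       [ 0.00000000e+00,  0.00000000e+00,  0.00000000e+00,
         1.00000000e+00]])}
```

View pics/top0.png

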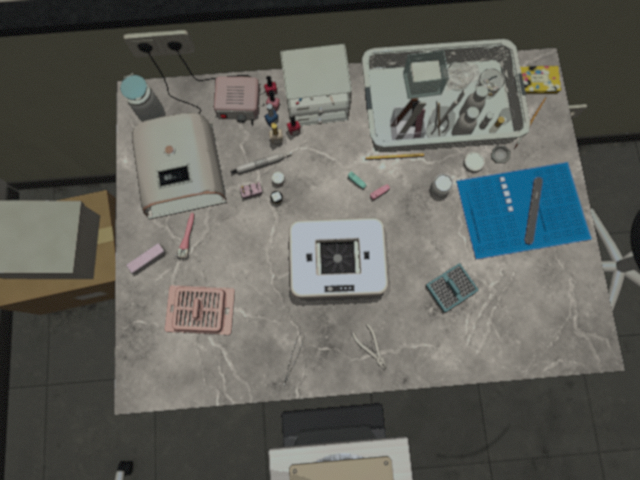

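View pics/scene0.png

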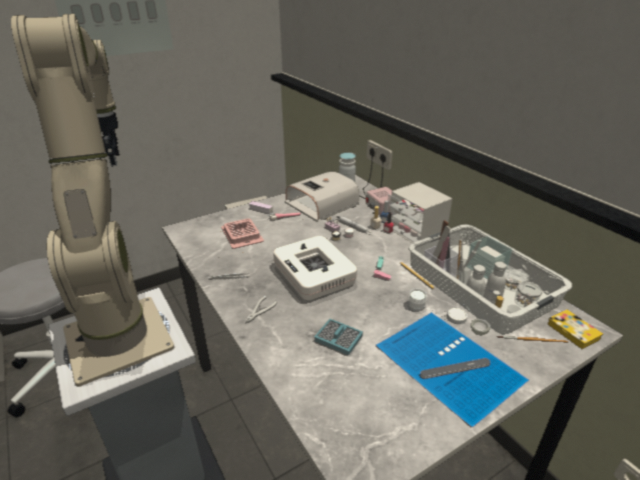

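View pics/wrist0.png

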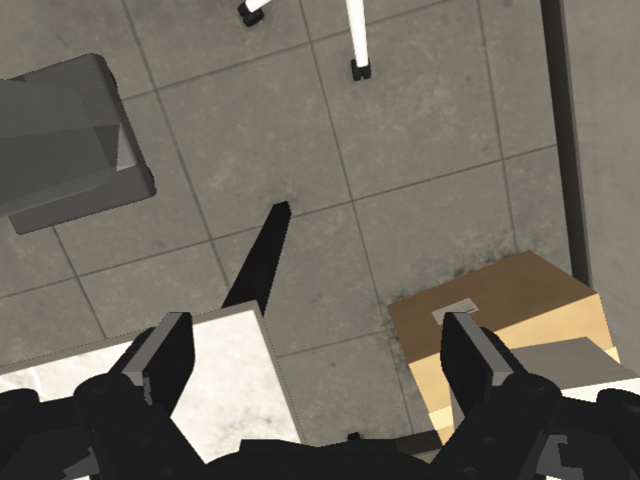

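The top view shows the collector at about (338,258), with its hooks at (309,257) and (367,255). The pink cover is at (200,310) and the blue-green cassette at (452,288). I'll measure these next.

```bash
python3 - <<'E'
from h import *
c=cap('top');w=pts(c);hsv=cv2.cvtColor(c['pixels'],cv2.COLOR_RGB2HSV)
def sub(name,box,m,zr):
    x0,x1,y0,y1=box
    k=np.zeros((480,640),bool);k[y0:y1,x0:x1]=1
    k&=m&(w[...,2]>zr[0])&(w[...,2]<zr[1])
    p=w[k]; r=cv2.minAreaRect((p[:,:2]*1000).astype(np.float32))
    print(name,k.sum(),'z',np.percentile(p[:,2],[2,50,98]).round(4),'rect mm',r)
    return p
al=np.ones((480,640),bool)
print('table z',np.nanmedian(w[320:350,250:340,2]))
sub('coll top',(270,405,200,315),al,(.05,.075))
sub('coll white',(270,405,200,315),(hsv[...,1]<60)&(hsv[...,2]>150),(.05,.07))
pink=((hsv[...,0]<12)|(hsv[...,0]>168))&(hsv[...,1]>50)
sub('cover all',(155,245,275,345),pink,(-.01,.08))
sub('cover fl',(155,245,275,345),pink,(-.01,.012))
sub('cover grille',(155,245,275,345),pink,(.018,.035))
sub('cover fin',(155,245,275,345),al,(.042,.07))
teal=(hsv[...,0]>75)&(hsv[...,0]<105)&(hsv[...,1]>50)
sub('cas all',(415,490,255,320),teal,(-.01,.08))
sub('cas top',(415,490,255,320),al,(.012,.024))
sub('cas tab',(415,490,255,320),al,(.027,.045))
big=c['pixels'][190:350,140:500,::-1]
cv2.imwrite('pics/crop.png',cv2.resize(big,None,fx=2.2,fy=2.2,interpolation=cv2.INTER_CUBIC))
E
```

```text
table z -0.00011573070075643344
coll top 5765 z [0.0541 0.0596 0.0647] rect mm ((569.983154296875, -37.05664825439453), (228.20962524414062, 184.79920959472656), 87.48323822021484)
coll white 5041 z [0.0549 0.0597 0.0644] rect mm ((571.9259643554688, -36.333885192871094), (225.43222045898438, 181.0326690673828), 87.79143524169922)
cover all 1964 z [0.0002 0.0229 0.0517] rect mm ((478.9388427734375, 304.60333251953125), (159.21408081054688, 110.14366912841797), 82.28032684326172)
cover fl 794 z [-0.001   0.0046  0.0098] rect mm ((478.9388427734375, 304.60333251953125), (159.21408081054688, 110.14366912841797), 82.28032684326172)
cover grille 1019 z [0.0195 0.0255 0.0309] rect mm ((478.126708984375, 304.0760498046875), (117.3099365234375, 100.37149810791016), 82.97730255126953)
cover fin 111 z [0.0442 0.0508 0.0559] rect mm ((477.1018371582031, 303.7210693359375), (12.641388893127441, 44.19976043701172), 79.68648529052734)
cas all 333 z [0.001  0.0174 0.0359] rect mm ((497.9107666015625, -340.91571044921875), (76.58786010742188, 178.13571166992188), 27.5383243560791)
cas top 1152 z [0.0122 0.0157 0.0216] rect mm ((480.11968994140625, -307.03582763671875), (80.01008605957031, 101.61439514160156), 27.120391845703125)
cas tab 79 z [0.028  0.0328 0.0379] rect mm ((480.28009033203125, -306.64599609375), (39.19560241699219, 10.401983261108398), 27.845090866088867)
```

View pics/crop.png

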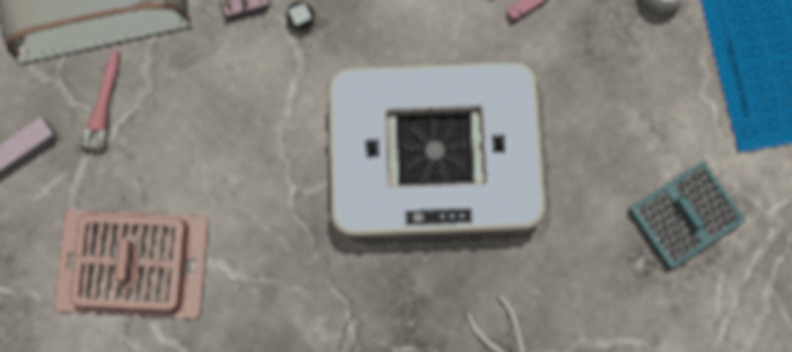

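```bash
cat >> h.py <<'E'
def Rh(h):
    h=np.radians(h);y=np.array([np.cos(h),np.sin(h),0]);z=np.array([0,0,-1.]);return np.stack([np.cross(y,z),y,z],1)
def plan(*tg, base=None):
    """tg: (x,y,z,heading deg) -> deltas from the base (pos, heading) or measured pose"""
    s=readout.observe()
    if base is None: p=np.array(s['eef_pos']);r=R.from_rotvec(s['tcp_rot']).as_matrix()
    else: p=np.array(base[:3]);r=Rh(base[3])
    print('pos',np.round(s['eef_pos'],4),'head',np.degrees(np.arctan2(r[1,1],r[0,1])).round(2),'tilt z',r[:,2].round(4))
    for t in tg:
        d=r.T@(np.array(t[:3])-p)*100
        w=R.from_matrix(r.T@Rh(t[3])).as_rotvec(degrees=True)
        print(np.round(d,2),np.round(w,2))
E
python3 - <<'E'
from h import *
plan((.5,.2,.2,10),(.48,-.307,.13,-62.6))
E
```

```text
pos [0.1695 0.6014 0.2309] head 74.26 tilt z [-2.e-04 -8.e-04 -1.e+00]
[-42.7  -29.66   3.11] [-4.000e-02  3.000e-02  6.426e+01]
[-54.53 -79.    10.15] [-2.0000e-02  6.0000e-02  1.3686e+02]
```

send_rows(
  deltas=[
    [-42.7, -29.7, 3.1, 0, 0, 64.3, 60],
    [-42.7, -29.7, 3.1, 0, 0, 64.3, 60],
    [-42.7, -29.7, 3.1, 0, 0, 64.3, 60],
    [-42.7, -29.7, 3.1, 0, 0, 64.3, 60],
    [-42.7, -29.7, 3.1, 0, 0, 64.3, 60],
    [-42.7, -29.7, 3.1, 0, 0, 64.3, 60],
    [-42.7, -29.7, 3.1, 0, 0, 64.3, 60],
    [-42.7, -29.7, 3.1, 0, 0, 64.3, 60],
    [-42.7, -29.7, 3.1, 0, 0, 64.3, 60],
    [-54.5, -79, 10.2, 0, 0, 136.9, 60],
    [-54.5, -79, 10.2, 0, 0, 136.9, 60],
    [-54.5, -79, 10.2, 0, 0, 136.9, 60],
  ],
)

```text
time_s: 1.7
eef_pos: [0.4922, 0.0124, 0.174]
tcp_rot: [-2.614, -1.743, -0.001]
contact_force: [1.1, -0.8, 0.2]
gripper_width: 0.0515
```

```bash
python3 - <<'E'
from h import *
plan((.48,-.307,.13,-62.6)); print(readout.observe()['joint_positions'])
E
```

```text
pos [0.4922 0.0124 0.174 ] head -22.61 tilt z [ 3.e-04  4.e-04 -1.e+00]
[-29.96  11.16   4.39] [-0.000e+00 -3.000e-02  3.999e+01]
[-0.65368254  0.07299443  0.56443183  1.90616912 -0.04268761  1.17376229
 -0.46861341]
```

send_rows(
  deltas=[
    [-30, 11.2, 4.4, 0, 0, 40, 50],
    [-30, 11.2, 4.4, 0, 0, 40, 50],
    [-30, 11.2, 4.4, 0, 0, 40, 50],
    [-30, 11.2, 4.4, 0, 0, 40, 50],
    [-30, 11.2, 4.4, 0, 0, 40, 50],
    [-30, 11.2, 4.4, 0, 0, 40, 50],
    [-30, 11.2, 4.4, 0, 0, 40, 50],
  ],
)

```text
time_s: 2.58
eef_pos: [0.4822, -0.306, 0.1299]
tcp_rot: [-3.05, -0.751, 0.001]
contact_force: [0.1, 0.5, 0.9]
gripper_width: 0.0426
```

```bash
cat >> h.py <<'E'
def rect(w,box,zr,m=None):
    x0,x1,y0,y1=box
    k=(w[...,2]>zr[0])&(w[...,2]<zr[1])&(w[...,0]>x0)&(w[...,0]<x1)&(w[...,1]>y0)&(w[...,1]<y1)
    if m is not None:k&=m
    n,l,stt,_=cv2.connectedComponentsWithStats(k.astype(np.uint8))
    p=w[k]; 
    if len(p)<20: print('few',len(p)); return
    r=cv2.minAreaRect((p[:,:2]*1000).astype(np.float32)); print(len(p),'zmed',np.median(p[:,2]).round(4),'c',np.round(r[0],1),'s',np.round(r[1],1),'a',round(r[2],2)); return p
E
python3 - <<'E'
from h import *
plan((.48,-.307,.13,-62.6)); print(readout.observe()['joint_positions'])
c=cap('wrist','w1.png');w=pts(c);b=(.4,.56,-.39,-.22)
for z in [(.006,.05),(.012,.024),(.025,.045),(.030,.04)]: rect(w,b,z)
E
```

```text
pos [ 0.4822 -0.306   0.1299] head -62.35 tilt z [-8.e-04  1.e-04 -1.e+00]
[-0.24 -0.02 -0.01] [-0.03  0.04  0.25]
[-0.18004847  0.37291045  0.81380033  1.76683952 -0.29667191  1.13052721
 -0.36020407]
19520 zmed 0.0151 c [ 493.3 -324.7] s [ 80.7 144.3] a 27.39
18243 zmed 0.015 c [ 483.1 -305.2] s [ 80.7 100.3] a 27.54
1063 zmed 0.0334 c [ 483.7 -305.2] s [39.7  9.7] a 27.48
1033 zmed 0.0334 c [ 483.6 -305.2] s [39.6  9.7] a 27.45
```

View pics/w1.png

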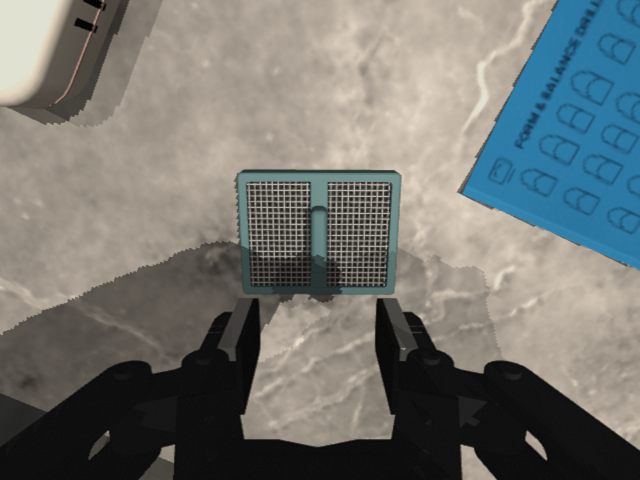

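The wrist view shows the cassette centred at about (320,232), with the tab at column 319 midway between the fingers. Its size and height match the given figures. I'll grasp it now.

```bash
python3 - <<'E'
from h import *
plan((.4836,-.3052,.06,-62.5),(.4836,-.3052,.021,-62.5))
E
```

```text
pos [ 0.4828 -0.3047  0.1301] head -62.23 tilt z [-3.e-04  8.e-04 -1.e+00]
[0.05 0.08 7.01] [-0.05 -0.    0.27]
[ 0.05  0.09 10.91] [-0.05 -0.    0.27]
```

send_rows(
  deltas=[
    [0.05, 0.05, 5, 0, 0, 0.2, 50],
    [0.05, 0.05, 7, 0, 0, 0.2, 50],
    [0.05, 0.05, 7, 0, 0, 0.2, 50],
    [0.05, 0.05, 7, 0, 0, 0.2, 50],
  ],
)

```text
time_s: 3.12
eef_pos: [0.4841, -0.306, 0.0617]
tcp_rot: [3.05, 0.748, 0.002]
contact_force: [0.6, -0.3, 0.6]
gripper_width: 0.0426
```

```bash
python3 - <<'E'
from h import *
for i in range(6):
    c=cap('wrist','w2.png')
    s=readout.observe();print(np.round(s['eef_pos'],4),np.round(s['tcp_rot'],4),np.round(s['contact_force'],2))
w=pts(c);b=(.4,.56,-.39,-.22)
for z in [(.012,.024),(.030,.04)]: rect(w,b,z)
plan((.4836,-.3052,.021,-62.5))
E
```

```text
[ 0.4841 -0.3062  0.0618] [3.0502e+00 7.4770e-01 2.9000e-03] [-0.07  0.12 -0.08]
[ 0.4841 -0.3063  0.0617] [3.0503 0.7474 0.0031] [-0.57 -0.36 -0.1 ]
[ 0.4839 -0.3062  0.0615] [3.0505e+00 7.4740e-01 2.8000e-03] [-0.22 -0.37 -0.45]
[ 0.4838 -0.3062  0.0613] [3.0507e+00 7.4740e-01 2.3000e-03] [-0.64  0.18  0.28]
[ 0.4836 -0.3061  0.061 ] [3.0509e+00 7.4740e-01 1.8000e-03] [-0.19  0.16 -0.49]
[ 0.4835 -0.3061  0.0609] [3.0511e+00 7.4730e-01 1.5000e-03] [-0.56  0.23 -0.03]
27289 zmed 0.0149 c [ 483.4 -305. ] s [ 80.  100.3] a 27.56
1846 zmed 0.0334 c [ 483.4 -304.9] s [40.   9.8] a 27.95
pos [ 0.4835 -0.3061  0.0609] head -62.47 tilt z [ 1.e-03 -1.e-04 -1.e+00]
[ 0.05 -0.08  3.99] [ 0.03 -0.05  0.03]
```

View pics/w2.png

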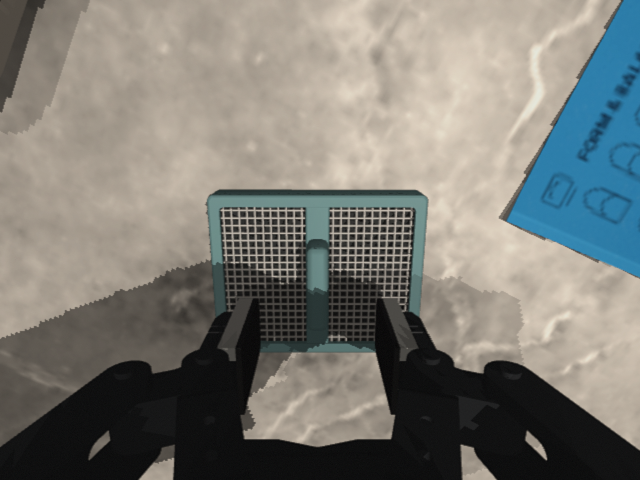

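The tab is still centred between the pads at column 317. I'll descend and close.

send_rows(
  deltas=[
    [0, -0.05, 2.5, 0, 0, 0, 50],
    [0, -0.05, 3.9, 0, 0, 0, 50],
    [0, -0.05, 3.9, 0, 0, 0, 50],
    [0, -0.05, 3.9, 0, 0, 0, 50],
    [0, -0.05, 3.9, 0, 0, 0, 0],
    [0, -0.05, 3.9, 0, 0, 0, 0],
    [0, -0.05, 3.9, 0, 0, 0, 0],
    [0, -0.05, 3.9, 0, 0, 0, 0],
    [0, -0.05, 3.9, 0, 0, 0, 0],
  ],
  grip_force=60,
)

```text
time_s: 4.55
eef_pos: [0.4834, -0.3057, 0.022]
tcp_rot: [3.051, 0.747, 0.002]
contact_force: [-1.0, 1.6, 6.0]
gripper_width: 0.0083
```

```bash
python3 - <<'E'
from h import *
c=cap('wrist','w3.png'); plan((.5,-.3,.15,-62.5)); s=readout.observe();print(s['gripper_width'],s['contact_force'])
w=pts(c);b=(.4,.56,-.39,-.22);rect(w,b,(.012,.024))
E
```

```text
pos [ 0.4834 -0.3057  0.022 ] head -62.47 tilt z [ 1.1e-03 -1.0e-04 -1.0e+00]
[  1.75   0.27 -12.8 ] [ 0.03 -0.05  0.03]
0.007641532468124934 [-1.01325228  1.2927792   6.43409768]
32498 zmed 0.015 c [ 483.  -304.6] s [ 80.4 100.9] a 27.5
```

View pics/w3.png

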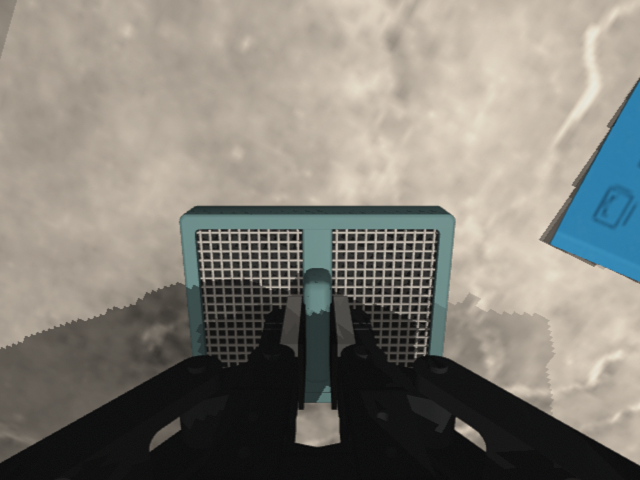

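The grip is holding at a width of about 8 mm on the 10 mm tab. I'll lift and go to a spot short of the collector, where the wrist camera can see the well past the held cassette.

```bash
python3 - <<'E'
from h import *
plan((.4834,-.3057,.17,-62.5),(.495,-.034,.17,-92.5))
E
```

```text
pos [ 0.4834 -0.3057  0.022 ] head -62.47 tilt z [ 1.1e-03 -1.0e-04 -1.0e+00]
[ 2.00e-02  1.00e-02 -1.48e+01] [ 0.03 -0.05  0.03]
[ 13.6  -23.55 -14.8 ] [ 2.000e-02 -6.000e-02  3.003e+01]
```

send_rows(
  deltas=[
    [0, 0, -2, 0, 0, 0, 0],
    [0, 0, -6, 0, 0, 0, 0],
    [0, 0, -11, 0, 0, 0, 0],
    [0, 0, -14.8, 0, 0, 0, 0],
    [3.4, -5.9, -14.8, 0, 0, 7.5, 0],
    [6.8, -11.8, -14.8, 0, 0, 15, 0],
    [10.2, -17.7, -14.8, 0, 0, 22.5, 0],
    [12.5, -21.7, -14.8, 0, 0, 28, 0],
    [13.6, -23.6, -14.8, 0, 0, 30, 0],
    [13.6, -23.6, -14.8, 0, 0, 30, 0],
    [13.6, -23.6, -14.8, 0, 0, 30, 0],
    [13.6, -23.6, -14.8, 0, 0, 30, 0],
  ],
)

```text
time_s: 6.1
eef_pos: [0.4944, -0.0348, 0.1696]
tcp_rot: [-3.141, 0.071, -0.0]
contact_force: [-0.2, 0.7, -0.3]
gripper_width: 0.0084
```

```bash
python3 - <<'E'
from h import *
for i in range(6): cap('wrist')
c=cap('wrist','w4.png'); plan((.5705,-.0368,.12,-92.5)); s=readout.observe();print(s['gripper_width'],s['contact_force'])
np.save('w4.npy',pts(c)); w=pts(c)
rect(w,(.4,.75,-.2,.15),(.062,.085))
for z in np.arange(0,.2,.01): print(round(z,2),((w[...,2]>z)&(w[...,2]<z+.01)).sum(),end='; ')
E
```

```text
pos [ 0.4944 -0.0336  0.1693] head -92.5 tilt z [-1.e-04  0.e+00 -1.e+00]
[ 7.61 -0.02  4.92] [ 0.    0.01 -0.  ]
0.008115622327401855 [-1.01290057  0.02263562 -1.667792  ]
842 zmed 0.0708 c [565.8 -33.4] s [209.9 124.1] a 88.72
0.0 51334; 0.01 0; 0.02 0; 0.03 18960; 0.04 6443; 0.05 33203; 0.06 25449; 0.07 466; 0.08 0; 0.09 0; 0.1 0; 0.11 0; 0.12 0; 0.13 0; 0.14 16; 0.15 1636; 0.16 32023; 0.17 1068; 0.18 3258; 0.19 1388;
```

View pics/w4.png

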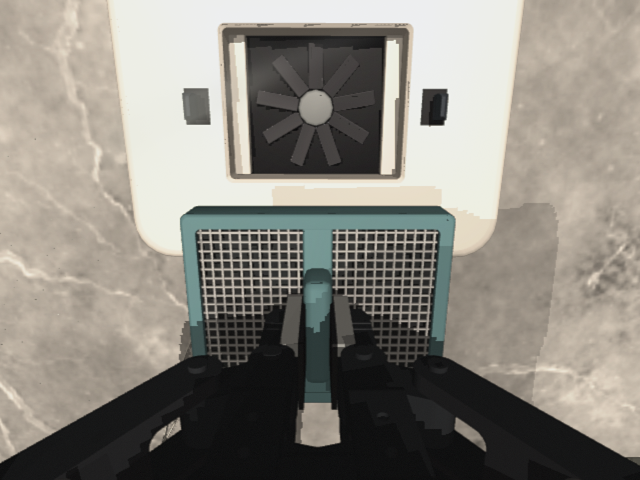

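The well shows unoccluded at columns 219-412, rows 24-180. The hooks are at (196,106) and (434,106).

```bash
python3 - <<'E'
from h import *
w=np.load('w4.npy')
k=((w[...,2]>.0585)&(w[...,2]<.0625))
h=~k; h[200:]=0; h[:10]=0
h=h.astype(np.uint8)
n,l,s,ce=cv2.connectedComponentsWithStats(h)
for i in range(1,n):
    if s[i,4]>300: print(i,s[i],ce[i].round(1))
i=l[100,316]
m=(l==i).astype(np.uint8)
cn=max(cv2.findContours(m,cv2.RETR_EXTERNAL,cv2.CHAIN_APPROX_NONE)[0],key=cv2.contourArea)
ring=(cv2.dilate(m,np.ones((5,5)))>0)&k
p=w[ring]; r=cv2.minAreaRect((p[:,:2]*1000).astype(np.float32)); print('deck ring',r,np.median(p[:,2]))
# contour in plane: intersect rays with z=.06 by using pixel rays
c=cap('wrist');o=c['M'][:3,3]
def ray(u,v,z):
    d=c['M'][:3,:3]@np.stack([(u-c['cx'])/c['fx'],-(v-c['cy'])/c['fy'],-np.ones_like(u,float)])
    t=(z-o[2])/d[2];return o[:,None]+t*d
q=ray(cn[:,0,0].astype(float),cn[:,0,1].astype(float),.06)
r=cv2.minAreaRect((q[:2].T*1000).astype(np.float32));print('hole',r)
# hooks
for bx in [(495,645),]:pass
kk=(w[...,2]>.070)&(w[...,2]<.085)
for name,yy in [('L',(0.01,.06)),('R',(-.13,-.08))]:
    a=kk&(w[...,1]>yy[0])&(w[...,1]<yy[1])&(w[...,0]>.53)
    P=w[a];print(name,len(P),P.mean(0)*1000 if len(P) else '',P.min(0)*1000,P.max(0)*1000)
# cassette held
kk=(w[...,2]>.160)&(w[...,2]<.17)
rr=rect(w,(.40,.60,-.15,.1),(.158,.167))
# deck outer
rr=rect(w,(.40,.70,-.25,.2),(.055,.0625))
E
```

```text
1 [    0    10   134   190 23036] [ 60.3 107.6]
12 [  497    10   143   190 24661] [574.4 107.4]
111 [  219    23   194   160 27991] [315.3 101.7]
408 [182  93  16  28 366] [189.5 105.9]
412 [433  92  16  29 364] [440.9 106.1]
deck ring ((572.65576171875, -34.36986541748047), (108.55912780761719, 89.00682067871094), 87.09324645996094) 0.05942392843551958
hole ((572.7747192382812, -34.36842346191406), (105.70378875732422, 86.55542755126953), 87.1156234741211)
L 232 [575.73730954  33.87332358  74.15460625] [568.98906275  31.98106535  70.04156301] [582.74501136  37.57822553  78.37987204]
R 234 [ 569.73494961 -102.93417733   74.16484168] [ 562.9565421  -106.52699448   70.01966868] [ 576.61419165 -101.09649453   78.89963164]
32528 zmed 0.1623 c [494.1 -32.4] s [100.3  80.6] a 87.59
57378 zmed 0.0599 c [554.5 -33.8] s [228.  146.4] a 87.56
```

Hook midpoint and well centre agree within 0.1 mm: (572.7, -34.4), yaw -2.5°. The cassette has to shift by (+78.6, -2.0) mm.

```bash
python3 - <<'E'
from h import *
plan((.573,-.0356,.17,-92.5),(.573,-.0356,.088,-92.5))
E
```

```text
pos [ 0.4945 -0.0335  0.1692] head -92.49 tilt z [-1.e-04  0.e+00 -1.e+00]
[ 7.86 -0.13 -0.08] [-0.    0.01  0.01]
[ 7.86 -0.13  8.12] [-0.    0.01  0.01]
```

send_rows(
  deltas=[
    [4, -0.07, 0, 0, 0, 0, 0],
    [7.86, -0.13, 0, 0, 0, 0, 0],
    [7.86, -0.13, 3, 0, 0, 0, 0],
    [7.86, -0.13, 6, 0, 0, 0, 0],
    [7.86, -0.13, 7.6, 0, 0, 0, 0],
    [7.86, -0.13, 7.9, 0, 0, 0, 0],
    [7.86, -0.13, 7.9, 0, 0, 0, 0],
    [7.86, -0.13, 7.9, 0, 0, 0, 0],
  ],
)

```text
time_s: 7.5
eef_pos: [0.5737, -0.0354, 0.0913]
tcp_rot: [-3.14, 0.068, -0.003]
contact_force: [-0.2, -0.1, -1.8]
gripper_width: 0.0079
```

```bash
python3 - <<'E'
from h import *
for i in range(5): cap('wrist')
c=cap('wrist','w5.png'); plan((.573,-.0356,.075,-92.5),(.573,-.0356,.064,-92.5)); s=readout.observe();print(s['gripper_width'],s['contact_force'])
w=pts(c)
rect(w,(.50,.67,-.15,.1),(.077,.087))
kk=(w[...,2]>.070)&(w[...,2]<.085)
for name,yy in [('L',(0.025,.045)),('R',(-.115,-.095))]:
    a=kk&(w[...,1]>yy[0])&(w[...,1]<yy[1])&(w[...,0]>.55)&(w[...,0]<.6)
    P=w[a];print(name,len(P),P.mean(0)*1000 if len(P) else '')
E
```

```text
pos [ 0.5732 -0.0354  0.0905] head -92.47 tilt z [ 4.e-04  2.e-04 -1.e+00]
[-0.02  0.02  1.55] [-0.01 -0.02  0.03]
[-0.02  0.02  2.65] [-0.01 -0.02  0.03]
0.007844611232338395 [ 1.20423519  0.4727319  -1.11965658]
31394 zmed 0.0835 c [572.4 -34.7] s [137.4  81.1] a 87.61
L 362 [577.27313844  33.23061711  73.96274916]
R 357 [ 571.12843465 -102.51545439   74.00429279]
```

View pics/w5.png

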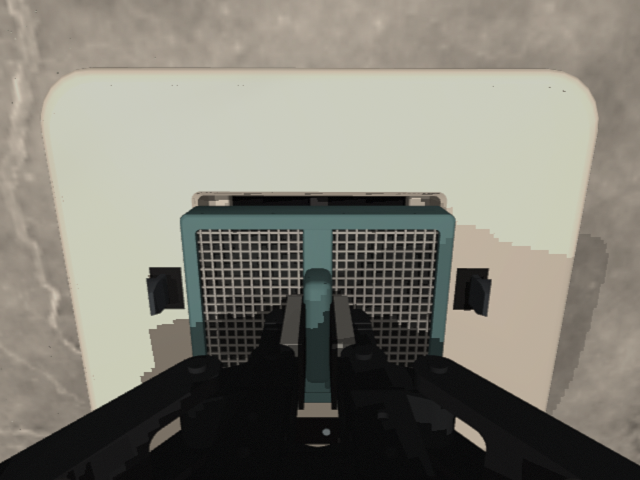

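The front strip of the well mouth shows ahead of the cassette at rows 193-206. I'll compare the edges from this pose before going lower.

```bash
python3 - <<'E'
from h import *
c=cap('wrist');w=pts(c);o=c['M'][:3,3]
yaw=np.radians(-2.5);ex=np.array([np.cos(yaw),np.sin(yaw)]);ey=np.array([-ex[1],ex[0]])
cas=(w[...,2]>.078)&(w[...,2]<.0865)
hs=cv2.cvtColor(c['pixels'],cv2.COLOR_RGB2HSV);t=cas&(hs[...,0]>75)&(hs[...,0]<105)&(hs[...,1]>50)
P=w[t][:,:2]*1000;print('cas ex',np.percentile(P@ex,[.3,99.7]).round(1),'ey',np.percentile(P@ey,[.3,99.7]).round(1),np.median(w[t][:,2]))
deck=(w[...,2]>.0575)&(w[...,2]<.0625)
k=np.zeros_like(deck);k[170:200,215:430]=1
P=w[deck&k][:,:2]*1000;print('well front edge ex',np.percentile(P@ex,[.5,2,5]).round(1))
# outer collector extents
P=w[deck][:,:2]*1000;print('deck ex max',np.percentile(P@ex,99.9).round(1),'ey',np.percentile(P@ey,[.1,99.9]).round(1))
k=np.zeros_like(deck);k[196:206,150:500]=1
hol=(~deck)&k&(w[...,2]<.0565)
P=w[hol][:,:2]*1000;print('hole ey',P@ey.T is None,np.percentile(P@ey,[.2,99.8]).round(1))
for row in (196,198,200,202): 
    print(row,''.join('D' if deck[row,u] else '.' for u in range(180,460,4)))
cc=np.array([572.7,-34.4]);print('expected well centre',cc@ex,cc@ey)
E
```

```text
cas ex [535.3 613.7] ey [-58.1  40.5] 0.08584007878498734
well front edge ex [615.2 615.4 615.8]
deck ex max 664.5 ey [-121.5  102.4]
hole ey False [-61.5  42.1]
196 DDDDDD...........................................................DDDDD
198 DDDDD............................................................DDDDD
200 DDDDD............................................................DDDDD
202 DDDDD.............................................................DDDD
expected well centre 573.6554234252975 -9.38643567828798
```

Allowing for the chamfer, the cassette and well centres agree to about 0.1 mm in x and 0.7 mm in y. I'll nudge y by 0.5 mm and lower it slowly.

send_rows(
  deltas=[
    [0, 0.05, 0.3, 0, 0, 0, 0],
    [0, 0.05, 0.6, 0, 0, 0, 0],
    [0, 0.05, 0.9, 0, 0, 0, 0],
    [0, 0.05, 1.2, 0, 0, 0, 0],
    [0, 0.05, 1.5, 0, 0, 0, 0],
    [0, 0.05, 1.5, 0, 0, 0, 0],
  ],
)

```text
time_s: 8.6
eef_pos: [0.5729, -0.036, 0.075]
tcp_rot: [3.141, -0.068, -0.001]
contact_force: [0.1, 0.0, -1.4]
gripper_width: 0.008
```

```bash
python3 - <<'E'
from h import *
plan((.573,-.0356,.064,-92.5)); st()
E
```

```text
pos [ 0.5729 -0.036   0.075 ] head -92.47 tilt z [-4.e-04 -0.e+00 -1.e+00]
[ 0.01 -0.04  1.1 ] [0.   0.02 0.03]
time_s 8.6
joint_positions [-0.6301  0.4455  0.7578  1.8051 -0.3524  1.0314 -1.3505]
joint_vel [-0.0014 -0.0053  0.0024 -0.004   0.0017  0.0026 -0.0016]
tau [ 2.51000e-02 -5.09498e+01  1.25478e+01 -3.27162e+01 -2.17000e-02
 -5.66000e-02  2.77000e-02]
eef_pos [ 0.5729 -0.036   0.075 ]
tcp_rot [ 3.1408e+00 -6.7800e-02 -6.0000e-04]
contact_force [ 0.085   0.0388 -1.4249]
wrist_torque [ 0.0091 -0.0114  0.0272]
gripper_width 0.008
```

The cassette is 7 mm into the well with no contact force. I'll continue down.

send_rows(
  deltas=[
    [0, 0, 0.3, 0, 0, 0, 0],
    [0, 0, 0.6, 0, 0, 0, 0],
    [0, 0, 0.85, 0, 0, 0, 0],
    [0, 0, 1.0, 0, 0, 0, 0],
    [0, 0, 1.1, 0, 0, 0, 0],
    [0, 0, 1.1, 0, 0, 0, 0],
  ],
)

```text
time_s: 9.35
eef_pos: [0.573, -0.036, 0.0642]
tcp_rot: [-3.141, 0.068, 0.0]
contact_force: [-0.0, -0.4, -0.8]
gripper_width: 0.0087
```

```bash
python3 - <<'E'
from h import *
c=cap('wrist','w6.png');plan((.573,-.0356,.064,-92.5)); s=readout.observe();print(s['contact_force'],s['wrist_torque'])
w=pts(c);hs=cv2.cvtColor(c['pixels'],cv2.COLOR_RGB2HSV);t=(hs[...,0]>75)&(hs[...,0]<105)&(hs[...,1]>50)&(w[...,2]<.075)
print('frame z',np.percentile(w[t][:,2],[5,50,95]))
E
```

```text
pos [ 0.5731 -0.036   0.0643] head -92.47 tilt z [ 1.e-04  1.e-04 -1.e+00]
[-0.01 -0.04  0.03] [-0.   -0.    0.03]
[-0.24668295 -0.24129136 -1.90800096] [-0.02106983  0.0173587  -0.00177431]
frame z [0.05503311 0.05993057 0.0676145 ]
```

View pics/w6.png

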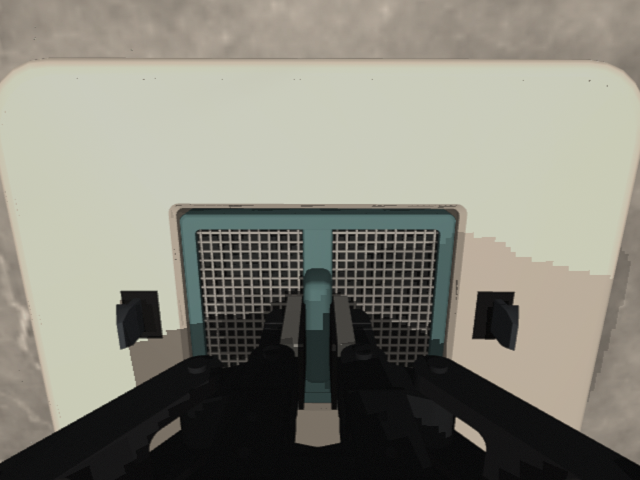

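The cassette sits level in the mouth and its frame top is at deck height, about 60 mm. I'll settle it by 0.5 mm, release, lift and check.

send_rows(
  deltas=[
    [0, 0, 0.06, 0, 0, 0, 0],
    [0, 0, 0.06, 0, 0, 0, 15],
    [0, 0, 0.06, 0, 0, 0, 35],
    [0, 0, 0.06, 0, 0, 0, 35],
    [0, 0, 0.06, 0, 0, 0, 35],
    [0, 0, -1, 0, 0, 0, 35],
    [0, 0, -4, 0, 0, 0, 35],
    [0, 0, -8, 0, 0, 0, 50],
    [0, 0, -10, 0, 0, 0, 50],
    [0, 0, -10, 0, 0, 0, 50],
  ],
)

```text
time_s: 10.65
eef_pos: [0.5738, -0.0359, 0.1656]
tcp_rot: [-3.14, 0.067, -0.004]
contact_force: [-0.5, -0.1, 0.8]
gripper_width: 0.0424
```

```bash
python3 - <<'E'
from h import *
for i in range(3): cap('wrist')
c=cap('wrist','w7.png')
w=pts(c);hs=cv2.cvtColor(c['pixels'],cv2.COLOR_RGB2HSV)
rect(w,(.5,.65,-.12,.05),(.056,.064),(hs[...,0]>75)&(hs[...,0]<105)&(hs[...,1]>50))
t=(hs[...,0]>75)&(hs[...,0]<105)&(hs[...,1]>50)&(w[...,2]<.066)&(w[...,2]>.05)
P=w[t];A=np.c_[P[:,:2]-P[:,:2].mean(0),np.ones(len(P))];print('plane',np.linalg.lstsq(A,P[:,2],rcond=None)[0].round(4))
kk=(w[...,2]>.070)&(w[...,2]<.085)
for name,yy in [('L',(0.025,.045)),('R',(-.115,-.095))]:
    a=kk&(w[...,1]>yy[0])&(w[...,1]<yy[1])&(w[...,0]>.55)&(w[...,0]<.6)
    P=w[a];print(name,len(P),P.mean(0)*1000,P.min(0),P.max(0))
plan((.5,.1,.2,0),(.4785,.3043,.13,82.5)); print(readout.observe()['joint_positions'])
E
```

```text
5475 zmed 0.0597 c [558.2 -42.1] s [116.  108.6] a 87.64
plane [-0.0086  0.0014  0.0594]
L 186 [577.09112682  33.7019072   73.95099417] [0.56959152 0.03220546 0.07005271] [0.58312926 0.03723969 0.07905852]
R 189 [ 570.62895899 -102.98277624   73.97818984] [ 0.5626663  -0.10655461  0.07001263] [ 0.5767802  -0.10106089  0.07803576]
pos [ 0.5724 -0.0359  0.1631] head -92.47 tilt z [-1.8e-03 -2.0e-04 -1.0e+00]
[ -7.82 -13.26  -3.68] [-7.000e-02  9.000e-02 -9.247e+01]
[-10.84 -33.58   3.32] [-1.6000e-01  3.0000e-02 -1.7497e+02]
[-0.68537537  0.33793134  0.81456527  1.72436073 -0.26191505  1.19449558
 -1.415123  ]
```

View pics/w7.png

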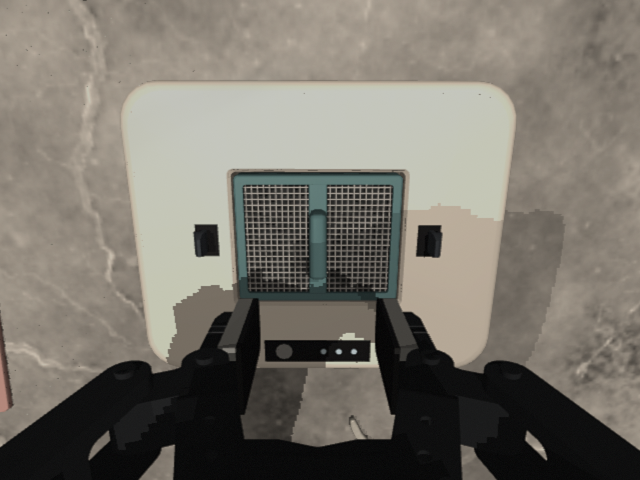

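The cassette is flush and level with its tab up. Next is the cover, at nearly the same tool heading (-97.5°), so any camera bias cancels between the cover and collector measurements.

```bash
python3 - <<'E'
from h import *
plan((.4785,.3043,.165,-97.5))
E
```

```text
pos [ 0.5724 -0.0359  0.1631] head -92.47 tilt z [-1.8e-03 -2.0e-04 -1.0e+00]
[-10.84 -33.58  -0.18] [0.02 0.1  5.03]
```

send_rows(
  deltas=[
    [-2, -6, -0.2, 0, 0, 1, 50],
    [-4, -12, -0.2, 0, 0, 2, 50],
    [-6, -18, -0.2, 0, 0, 3, 50],
    [-8, -24.5, -0.2, 0, 0, 4, 50],
    [-9.8, -30, -0.2, 0, 0, 5, 50],
    [-10.8, -33.6, -0.2, 0, 0.1, 5, 50],
    [-10.8, -33.6, -0.2, 0, 0.1, 5, 50],
    [-10.8, -33.6, -0.2, 0, 0.1, 5, 50],
    [-10.8, -33.6, -0.2, 0, 0.1, 5, 50],
  ],
)

```text
time_s: 11.98
eef_pos: [0.4802, 0.3028, 0.1661]
tcp_rot: [3.134, -0.208, 0.002]
contact_force: [-0.1, -0.2, 0.2]
gripper_width: 0.0427
```

```bash
python3 - <<'E'
from h import *
for i in range(4): cap('wrist')
c=cap('wrist','w8.png'); plan((.4785,.3043,.165,-97.5)); print(readout.observe()['joint_positions'].round(3))
w=pts(c);b=(.36,.6,.2,.4)
for z in [(.002,.012),(.02,.032),(.045,.06)]: rect(w,b,z)
E
```

```text
pos [0.4799 0.3039 0.1664] head -97.53 tilt z [ 1.7e-03  1.0e-04 -1.0e+00]
[-0.14 -0.02  0.14] [-0.02 -0.1  -0.03]
[-1.218  0.288  0.681  1.734 -0.193  1.187 -2.187]
9615 zmed 0.0047 c [497.3 300.9] s [203.9 196.6] a 0.49
14571 zmed 0.0256 c [481.3 306.6] s [116.   99.3] a 82.44
1312 zmed 0.0511 c [481.5 306.9] s [12.5 45.4] a 82.71
```

View pics/w8.png

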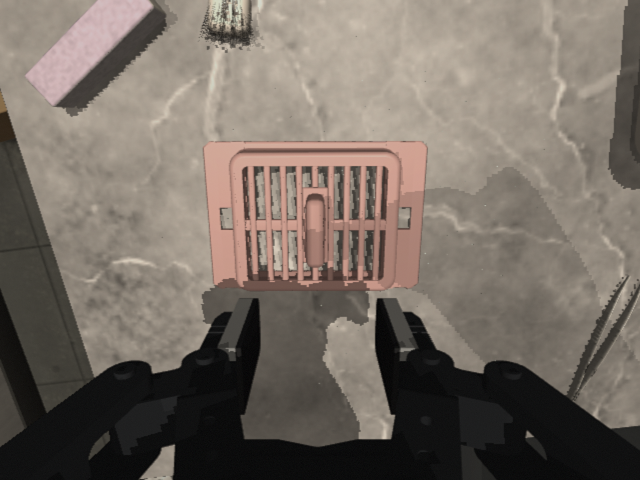

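The cover fin is at about (315,230), centred between the jaws, and the sizes match. I'll descend onto the fin.

```bash
python3 - <<'E'
from h import *
plan((.4812,.3057,.06,-97.5),(.4812,.3057,.029,-97.5))
E
```

```text
pos [0.4799 0.3039 0.1664] head -97.53 tilt z [ 1.7e-03  1.0e-04 -1.0e+00]
[ 0.09 -0.19 10.64] [-0.02 -0.1  -0.03]
[ 0.08 -0.19 13.74] [-0.02 -0.1  -0.03]
```

send_rows(
  deltas=[
    [0.1, -0.2, 5, 0, -0.1, 0, 50],
    [0.1, -0.2, 9, 0, -0.1, 0, 50],
    [0.1, -0.2, 11, 0, -0.1, 0, 50],
    [0.1, -0.2, 12.5, 0, -0.1, 0, 50],
    [0.1, -0.2, 13.6, 0, -0.1, 0, 50],
    [0.1, -0.2, 13.6, 0, -0.1, 0, 50],
    [0.1, -0.2, 13.6, 0, -0.1, 0, 50],
  ],
)

```text
time_s: 13.1
eef_pos: [0.4816, 0.3065, 0.0311]
tcp_rot: [-3.134, 0.205, -0.001]
contact_force: [0.5, -0.2, 0.4]
gripper_width: 0.0425
```

```bash
python3 - <<'E'
from h import *
for i in range(4): cap('wrist')
c=cap('wrist','w9.png'); plan((.4812,.3057,.029,-97.5));print(readout.observe()['contact_force'])
w=pts(c);b=(.36,.6,.2,.4)
for z in [(.045,.06)]: rect(w,b,z)
E
```

```text
pos [0.4813 0.3064 0.0307] head -97.47 tilt z [ 5.e-04  7.e-04 -1.e+00]
[-0.    0.07  0.17] [-0.04 -0.02  0.03]
[ 0.36132962  0.74015427 -0.01802732]
7208 zmed 0.0513 c [485.1 309.2] s [60.4 44.8] a 51.43
```

View pics/w9.png

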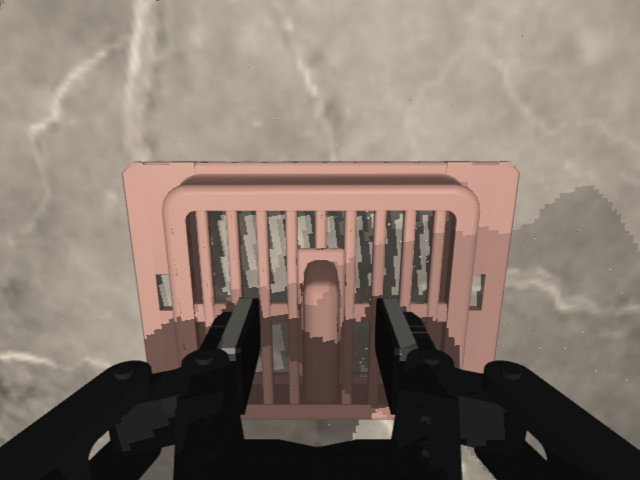

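The fin is at column 321 and the jaw centre is at 317. I'll nudge +0.8 mm and close with 100 N.

send_rows(
  deltas=[
    [0, 0.08, 0.12, 0, 0, 0, 50],
    [0, 0.08, 0.12, 0, 0, 0, 50],
    [0, 0.08, 0.12, 0, 0, 0, 0],
    [0, 0.08, 0.12, 0, 0, 0, 0],
    [0, 0.08, 0.12, 0, 0, 0, 0],
    [0, 0.08, 0.12, 0, 0, 0, 0],
    [0, 0.08, 0.12, 0, 0, 0, 0],
  ],
  grip_force=100,
)

```text
time_s: 14.22
eef_pos: [0.4812, 0.3055, 0.0294]
tcp_rot: [-3.135, 0.205, -0.0]
contact_force: [-1.5, -1.0, 5.1]
gripper_width: 0.0101
```

```bash
python3 - <<'E'
from h import *
plan((.4812,.3057,.18,-97.5),(.53,-.0345,.18,-92.5));s=readout.observe();print(s['contact_force'],s['gripper_width'],s['time_s'])
E
```

```text
pos [0.4812 0.3055 0.0294] head -97.48 tilt z [ 2.e-04  4.e-04 -1.e+00]
[  0.    -0.03 -15.06] [-0.02 -0.01  0.02]
[  9.27  33.07 -15.07] [-0.02 -0.01 -4.98]
[-1.49113794 -0.99728482  5.0751142 ] 0.010106183962110483 14.225
```

```bash
python3 - <<'E'
from h import *
plan((.4812,.3055,.18,-97.5),(.488,-.0345,.18,-92.5))
E
```

```text
pos [0.4812 0.3055 0.0294] head -97.48 tilt z [ 2.e-04  4.e-04 -1.e+00]
[ 0.000e+00 -1.000e-02 -1.506e+01] [-0.02 -0.01  0.02]
[  5.1   33.61 -15.08] [-0.02 -0.01 -4.98]
```

send_rows(
  deltas=[
    [0, 0, -2, 0, 0, 0, 0],
    [0, 0, -6, 0, 0, 0, 0],
    [0, 0, -11, 0, 0, 0, 0],
    [0.5, 3, -15, 0, 0, -0.5, 0],
    [1.3, 8.5, -15.1, 0, 0, -1.3, 0],
    [2.1, 14, -15.1, 0, 0, -2.1, 0],
    [2.9, 19.5, -15.1, 0, 0, -3, 0],
    [3.8, 25, -15.1, 0, 0, -4, 0],
    [4.6, 30, -15.1, 0, 0, -4.6, 0],
    [5.1, 33.6, -15.1, 0, 0, -5, 0],
    [5.1, 33.6, -15.1, 0, 0, -5, 0],
    [5.1, 33.6, -15.1, 0, 0, -5, 0],
  ],
)

```text
time_s: 15.72
eef_pos: [0.4879, -0.0338, 0.1805]
tcp_rot: [-3.14, 0.068, -0.001]
contact_force: [0.2, 0.8, -1.5]
gripper_width: 0.0102
```

```bash
python3 - <<'E'
from h import *
for i in range(8): cap('wrist')
c=cap('wrist','w10.png'); plan((.573,-.0356,.18,-92.5)); s=readout.observe();print(s['gripper_width'],s['contact_force'],s['time_s'])
np.save('w10.npy',pts(c));w=pts(c)
kk=(w[...,2]>.070)&(w[...,2]<.085)
for name,yy in [('L',(0.02,.05)),('R',(-.12,-.09))]:
    a=kk&(w[...,1]>yy[0])&(w[...,1]<yy[1])&(w[...,0]>.55)&(w[...,0]<.6)
    P=w[a]*1000;print(name,len(P),P.mean(0).round(1),P.min(0).round(1),P.max(0).round(1))
for z in np.arange(.14,.22,.004): print(round(z,3),((w[...,2]>z)&(w[...,2]<z+.004)).sum(),end='; ')
print()
rect(w,(.4,.6,-.15,.1),(.147,.162))
rect(w,(.4,.6,-.15,.1),(.170,.182))
E
```

```text
pos [ 0.4879 -0.0341  0.18  ] head -92.45 tilt z [-1.e-04  1.e-04 -1.e+00]
[ 8.51 -0.22  0.  ] [-0.    0.    0.05]
0.010274180728659614 [ 0.73765426 -0.63199843 -1.55781041] 16.175
L 223 [575.8  33.9  74.2] [568.9  32.   70. ] [583.   37.6  78.5]
R 219 [ 569.7 -103.1   74.1] [ 563.  -106.7   70.1] [ 576.6 -101.2   78.4]
0.14 0; 0.144 0; 0.148 29; 0.152 16876; 0.156 4431; 0.16 369; 0.164 427; 0.168 512; 0.172 11653; 0.176 20764; 0.18 141; 0.184 307; 0.188 464; 0.192 516; 0.196 783; 0.2 4229; 0.204 595; 0.208 531; 0.212 408; 0.216 1147; 
21542 zmed 0.1554 c [494.3 -32.8] s [160.9  99.9] a 87.34
32766 zmed 0.1763 c [487.7 -32.6] s [116.4 100.5] a 87.66
```

View pics/w10.png

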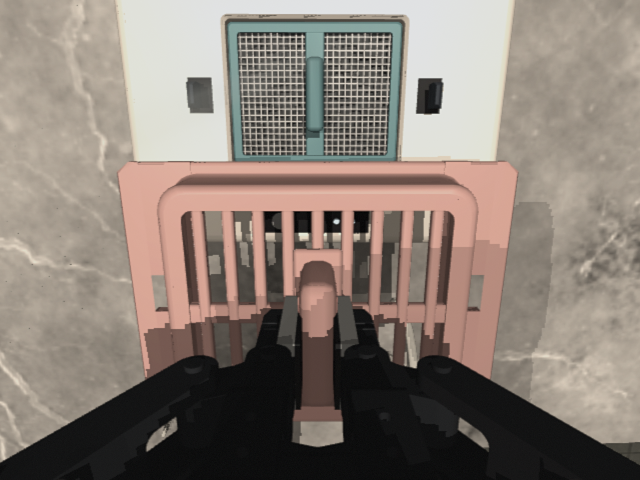

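Hook midpoint is (572.75, -34.6) and the cover centre is (487.7, -32.55), so the shift is (+85.05, -2.05) mm. I'll move above the hooks.

```bash
python3 - <<'E'
from h import *
plan((.57295,-.03615,.18,-92.5),(.57295,-.03615,.113,-92.5))
E
```

```text
pos [ 0.4879 -0.0341  0.18  ] head -92.45 tilt z [-1.e-04  1.e-04 -1.e+00]
[ 8.51 -0.16  0.  ] [-0.    0.    0.05]
[ 8.51 -0.16  6.7 ] [-0.    0.    0.05]
```

send_rows(
  deltas=[
    [4.5, -0.08, 0, 0, 0, 0, 0],
    [8.5, -0.16, 0, 0, 0, 0, 0],
    [8.5, -0.16, 2.5, 0, 0, 0, 0],
    [8.5, -0.16, 5, 0, 0, 0, 0],
    [8.5, -0.16, 6.2, 0, 0, 0, 0],
    [8.5, -0.16, 6.6, 0, 0, 0, 0],
    [8.5, -0.16, 6.6, 0, 0, 0, 0],
    [8.5, -0.16, 6.6, 0, 0, 0, 0],
  ],
)

```text
time_s: 17.18
eef_pos: [0.5734, -0.0364, 0.1149]
tcp_rot: [-3.14, 0.068, -0.002]
contact_force: [0.1, 0.2, -0.3]
gripper_width: 0.0102
```

```bash
python3 - <<'E'
from h import *
for i in range(6): cap('wrist')
c=cap('wrist','w11.png'); plan((.57295,-.03615,.108,-92.5)); s=readout.observe();print(s['gripper_width'],s['contact_force'],s['time_s'])
w=pts(c)
z0=s['eef_pos'][2]-.0297;print(z0)
rect(w,(.5,.65,-.15,.1),(z0+.022,z0+.03))
big=c['pixels'][200:400,100:540,::-1];cv2.imwrite('pics/w11c.png',cv2.resize(big,None,fx=1.8,fy=1.8))
for z in (.055,.06,.065,.07,.075):
  for yy in [(0.02,.05),(-.12,-.09)]:
    a=(w[...,2]>z)&(w[...,2]<z+.005)&(w[...,1]>yy[0])&(w[...,1]<yy[1])&(w[...,0]>.55)&(w[...,0]<.6)
    P=w[a]*1000
    if len(P)>5:print(z,len(P),P.mean(0).round(1),P.min(0).round(1),P.max(0).round(1))
E
```

```text
pos [ 0.5729 -0.0364  0.1142] head -92.47 tilt z [ 2.e-04  3.e-04 -1.e+00]
[ 0.   -0.02  0.62] [-0.02 -0.01  0.03]
0.009918083860017373 [-0.21158027  0.51794364 -0.93651305] 17.525
0.08447084799658097
32308 zmed 0.1105 c [572.9 -35.1] s [116.3 100.5] a 87.75
0.055 221 [564.   45.8  59.5] [554.8  42.3  58. ] [573.3  49.6  60. ]
0.055 224 [ 558.7 -114.3   59.5] [ 550.3 -118.3   57.6] [599.2 -90.2  60. ]
0.06 195 [565.4  45.4  60.4] [555.2  41.7  60. ] [573.5  48.7  62.1]
0.06 166 [ 558.7 -114.6   60.4] [ 550.2 -117.6   60. ] [599.8 -90.   61.6]
```

View pics/w11c.png

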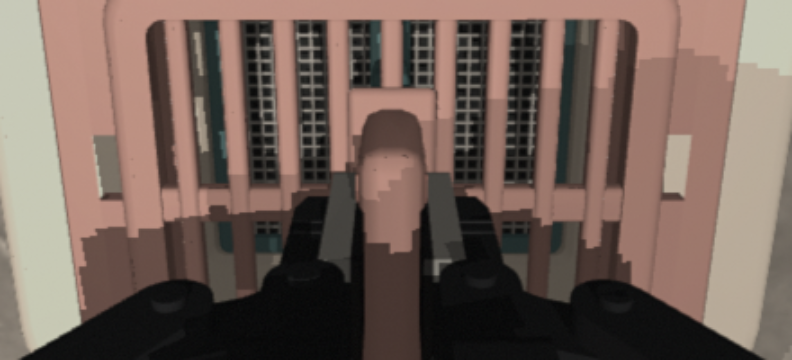

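The cover centre reads (572.9, -35.1), 0.5 mm low in y, within the 2 mm lead-in. I'll nudge and descend gently over the hook tips.

send_rows(
  deltas=[
    [0, -0.03, 0.2, 0, 0, 0, 0],
    [0, -0.03, 0.4, 0, 0, 0, 0],
    [0, -0.03, 0.6, 0, 0, 0, 0],
    [0, -0.03, 0.8, 0, 0, 0, 0],
    [0, -0.03, 0.95, 0, 0, 0, 0],
    [0, -0.03, 1.1, 0, 0, 0, 0],
    [0, -0.03, 1.25, 0, 0, 0, 0],
    [0, -0.03, 1.35, 0, 0, 0, 0],
    [0, -0.03, 1.35, 0, 0, 0, 0],
  ],
)

```text
time_s: 18.65
eef_pos: [0.5729, -0.0361, 0.1005]
tcp_rot: [-3.141, 0.068, 0.0]
contact_force: [0.2, 0.1, -1.2]
gripper_width: 0.0101
```

```bash
python3 - <<'E'
from h import *
for i in range(3): cap('wrist')
c=cap('wrist','w12.png'); plan((.573,-.0362,.0985,-92.5)); s=readout.observe();print(s['gripper_width'],s['contact_force'],s['wrist_torque'],s['time_s'])
w=pts(c)
z0=s['eef_pos'][2]-.0297;print(z0)
rect(w,(.5,.65,-.15,.1),(z0+.022,z0+.03))
for i,f in enumerate(['scene','top']): 
    d=cap(f); im=d['pixels'][225:310,255:370] if f=='scene' else d['pixels'][200:310,270:410]
    cv2.imwrite(f'pics/{f}12.png',cv2.resize(im[:,:,::-1],None,fx=5,fy=5,interpolation=cv2.INTER_CUBIC))
E
```

```text
pos [ 0.5729 -0.0362  0.1006] head -92.47 tilt z [ 1.e-04  2.e-04 -1.e+00]
[0.01 0.   0.21] [-0.01 -0.01  0.03]
0.009695302068597056 [-0.2267703  -0.20941304 -0.39652549] [-0.02146802 -0.02790295 -0.02909365] 18.85
0.07090279145572256
32282 zmed 0.0968 c [572.8 -35. ] s [116.4 100.4] a 87.46
```

View pics/w12.png

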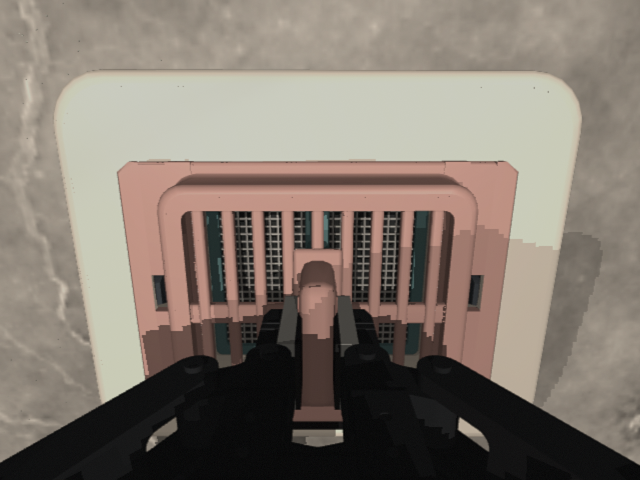

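View pics/scene12.png

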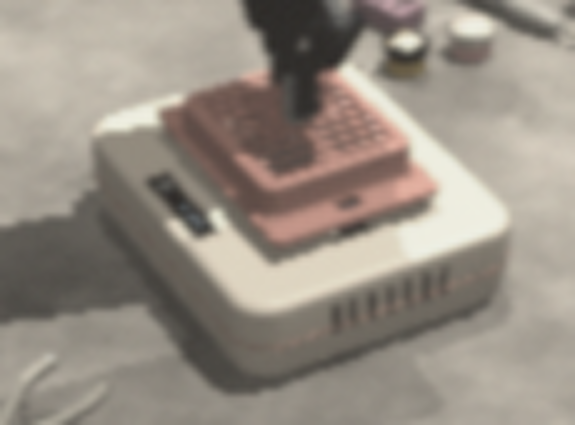

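Both slots show the dark hooks inside, at (159,290) and (475,290), with no contact force. The underside is already below the hook tips, so I'll start the slow push at 10 mm/s.

send_rows(
  deltas=[
    [0, -0.03, 0.12, 0, 0, 0, 0],
    [0, -0.03, 0.24, 0, 0, 0, 0],
    [0, -0.03, 0.36, 0, 0, 0, 0],
    [0, -0.03, 0.48, 0, 0, 0, 0],
    [0, -0.03, 0.6, 0, 0, 0, 0],
  ],
  grip_force=110,
)

```text
time_s: 19.58
eef_pos: [0.5735, -0.036, 0.0952]
tcp_rot: [-3.141, 0.068, -0.002]
contact_force: [-1.7, -0.6, 9.6]
gripper_width: 0.0096
```

```bash
python3 - <<'E'
from h import *
st()
E
```

```text
time_s 19.575
joint_positions [-0.7179  0.4533  0.8758  1.7927 -0.3921  1.0786 -1.3165]
joint_vel [ 0.0076  0.0092 -0.0066  0.0031 -0.0101 -0.0145  0.006 ]
tau [-6.90000e-02 -4.44791e+01  1.25001e+01 -2.98229e+01 -7.93000e-02
 -4.40800e-01 -1.37000e-02]
eef_pos [ 0.5735 -0.036   0.0952]
tcp_rot [-3.1405e+00  6.8000e-02 -2.1000e-03]
contact_force [-1.6783 -0.6047  9.6078]
wrist_torque [-0.007   0.3641 -0.0226]
gripper_width 0.0096
```

Resistance is 9.6 N at about 6 mm above home, with lateral force small. I'll keep going.

send_rows(
  deltas=[
    [0, 0, 0.12, 0, 0, 0, 0],
    [0, 0, 0.24, 0, 0, 0, 0],
    [0, 0, 0.36, 0, 0, 0, 0],
    [0, 0, 0.46, 0, 0, 0, 0],
  ],
)

```text
time_s: 20.08
eef_pos: [0.5745, -0.0361, 0.092]
tcp_rot: [-3.14, 0.068, -0.005]
contact_force: [-3.7, 0.4, 20.7]
gripper_width: 0.01
```

```bash
python3 - <<'E'
from h import *
s=readout.observe()
for k in ['time_s','eef_pos','contact_force','wrist_torque','tcp_rot']: print(k,np.round(s[k],4))
E
```

```text
time_s 20.075
eef_pos [ 0.5745 -0.0361  0.092 ]
contact_force [-3.7334  0.4415 20.737 ]
wrist_torque [ 0.1571  0.8547 -0.0754]
tcp_rot [-3.14    0.0684 -0.0052]
```

The force is 20.7 N at about 2.4 mm above home. Arm compliance has pushed the tool 1.5 mm in +x, so I'll correct that while continuing slowly.

send_rows(
  deltas=[
    [-0.06, 0, 0.06, 0, -0.15, 0, 0],
    [-0.12, 0, 0.16, 0, -0.3, 0, 0],
    [-0.12, 0, 0.26, 0, -0.3, 0, 0],
  ],
)

```text
time_s: 20.45
eef_pos: [0.5738, -0.0352, 0.0894]
tcp_rot: [-3.139, 0.067, 0.001]
contact_force: [-5.6, 2.5, 28.5]
gripper_width: 0.0097
```

```bash
python3 - <<'E'
from h import *
s=readout.observe()
for k in ['time_s','eef_pos','contact_force','wrist_torque','tcp_rot']: print(k,np.round(s[k],4))
E
```

```text
time_s 20.45
eef_pos [ 0.5738 -0.0352  0.0894]
contact_force [-5.5962  2.5298 28.4975]
wrist_torque [0.2257 1.3653 0.0324]
tcp_rot [-3.139e+00  6.730e-02  1.300e-03]
```

The force is 28.5 N at TCP 89.4 mm, which is close to home. I'll look before pushing further.

```bash
cat > chk.py <<'E'
from h import *
import sys
n=sys.argv[1]
c=cap('wrist',f'w{n}.png');s=readout.observe()
for k in ['time_s','eef_pos','contact_force','wrist_torque']: print(k,np.round(s[k],4))
w=pts(c);cc=np.array([.57275,-.0346]);yaw=np.radians(-2.5);ex=np.array([np.cos(yaw),np.sin(yaw)]);ey=np.array([-ex[1],ex[0]])
q=(w[...,:2]-cc);X=q@ex;Y=q@ey
for nm,x,y in [('catL',(-.02,.05),(.073,.078)),('catR',(-.02,.05),(-.078,-.073)),('flangeF',(.052,.0545),(-.06,.06)),('deckL',(-.02,.06),(.083,.1)),('deckR',(-.02,.06),(-.1,-.083)),('deckF',(.06,.08),(-.06,.06))]:
    a=(X>x[0])&(X<x[1])&(Y>y[0])&(Y<y[1])&(w[...,2]<.085)
    print(nm,a.sum(),np.median(w[a][:,2]).round(4) if a.sum() else '')
a=(abs(X)<.06)&(abs(Y)<.07)&(w[...,2]>.08)&(w[...,2]<.0935);P=w[a]
r=cv2.minAreaRect((P[:,:2]*1000).astype(np.float32));print('grille',np.median(P[:,2]).round(4),r)
A=np.c_[X[a],Y[a],np.ones(len(P))];print('grille plane',np.linalg.lstsq(A,P[:,2],rcond=None)[0].round(4))
for nm,y in [('hookL',(.055,.08)),('hookR',(-.08,-.055))]:
    a=(abs(X)<.012)&(Y>y[0])&(Y<y[1])&(w[...,2]>.0675)&(w[...,2]<.082)
    if a.sum():print(nm,a.sum(),'z',w[a][:,2].max().round(4),'Y',np.percentile(Y[a]*1000,[2,98]).round(1),'X',np.percentile(X[a]*1000,[2,98]).round(1))
im=c['pixels'][200:400,90:550,::-1];cv2.imwrite(f'pics/w{n}c.png',cv2.resize(im,None,fx=1.7,fy=1.7,interpolation=cv2.INTER_CUBIC))
d=cap('scene');cv2.imwrite(f'pics/s{n}.png',cv2.resize(d['pixels'][225:310,255:370,::-1],None,fx=6,fy=6,interpolation=cv2.INTER_CUBIC))
E
python3 chk.py 13
```

```text
time_s 20.5
eef_pos [ 0.5738 -0.0353  0.0894]
contact_force [ 0.6733  2.071  15.7756]
wrist_torque [ 0.3997 -0.0097 -0.0167]
catL 1772 0.0649
catR 1748 0.0649
flangeF 2012 0.0648
deckL 7054 0.0599
deckR 7122 0.0599
deckF 15971 0.06
grille 0.0857 ((573.8359375, -33.86780548095703), (116.1614990234375, 100.25089263916016), 87.60549926757812)
grille plane [0.0005 0.0003 0.0855]
hookL 460 z 0.0782 Y [66.7 71.2] X [-5.7  7.3]
hookR 473 z 0.0782 Y [-70.7 -66.7] X [-6.3  7. ]
```

View pics/w13c.png

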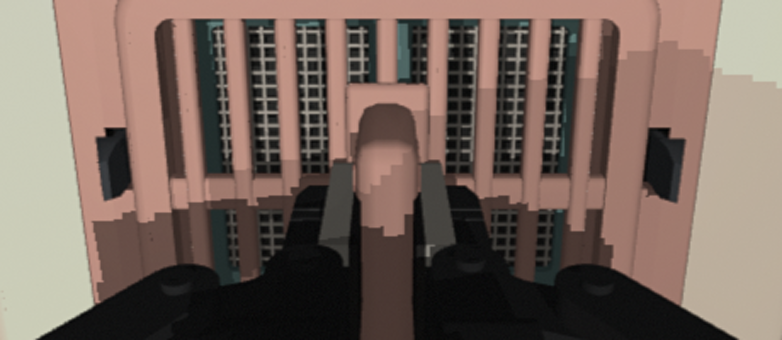

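View pics/s13.png

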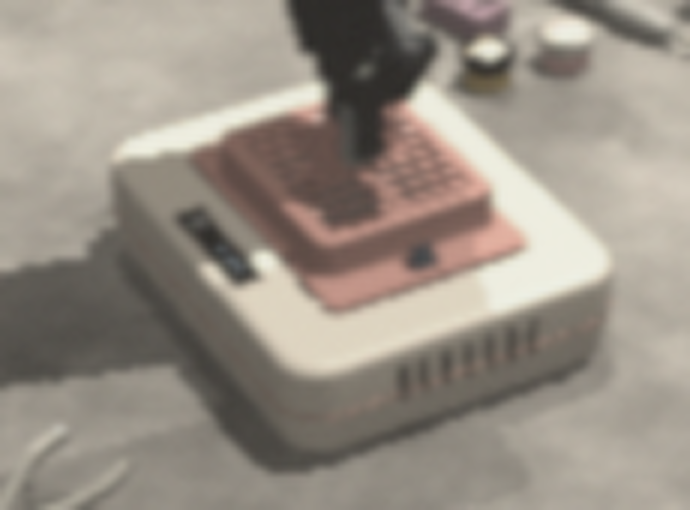

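Both catch points read 64.9 mm against the deck at 59.9 mm, so the cover is flush, and the hook tips are back at their rest positions. I'll relax the push and re-measure before releasing.

send_rows(
  deltas=[
    [-0.03, 0.03, -0.08, 0, 0, 0, 0],
    [-0.05, 0.05, -0.16, 0, 0, 0, 0],
    [-0.05, 0.05, -0.16, 0, 0, 0, 0],
  ],
)

```text
time_s: 20.92
eef_pos: [0.5718, -0.0361, 0.0894]
tcp_rot: [-3.14, 0.067, 0.006]
contact_force: [1.4, 1.6, 5.8]
gripper_width: 0.0096
```

```bash
python3 chk.py 14
```

```text
time_s 20.975
eef_pos [ 0.5718 -0.0361  0.0894]
contact_force [2.405  1.7056 6.1223]
wrist_torque [ 0.2663 -0.5414  0.0416]
catL 1771 0.0649
catR 1770 0.0648
flangeF 1937 0.0645
deckL 7117 0.0599
deckR 7122 0.0598
deckF 16065 0.0599
grille 0.0856 ((571.635009765625, -34.705726623535156), (116.29106903076172, 100.5716552734375), 87.51910400390625)
grille plane [0.0005 0.0003 0.0855]
hookL 477 z 0.0779 Y [66.9 71.3] X [-6.   7.2]
hookR 464 z 0.0782 Y [-71.1 -66.8] X [-5.9  6.9]
```

The cover stays home at 6 N, below the hooks' spring load. I'll re-centre x, relax, release and lift off.

send_rows(
  deltas=[
    [0.05, 0, 0, 0, 0.15, 0, 0],
    [0.1, 0, -0.06, 0, 0.3, 0, 0],
    [0.1, 0, -0.06, 0, 0.3, 0, 0],
  ],
)

```text
time_s: 21.4
eef_pos: [0.5719, -0.0361, 0.0894]
tcp_rot: [-3.14, 0.068, 0.001]
contact_force: [-1.6, 3.1, 4.5]
gripper_width: 0.0098
```

```bash
python3 chk.py 15
```

```text
time_s 21.45
eef_pos [ 0.5719 -0.0361  0.0894]
contact_force [-1.1332  2.4338  5.6882]
wrist_torque [ 0.4151  0.3195 -0.0146]
catL 1780 0.0649
catR 1760 0.0649
flangeF 2000 0.0646
deckL 7135 0.0599
deckR 7149 0.0599
deckF 16087 0.0599
grille 0.0856 ((572.3238525390625, -34.9019889831543), (116.17406463623047, 99.40023040771484), 87.70755767822266)
grille plane [0.0002 0.0002 0.0855]
hookL 469 z 0.0783 Y [66.9 71.4] X [-5.9  7.3]
hookR 472 z 0.0786 Y [-71.  -66.8] X [-6.   7.1]
```

send_rows(
  deltas=[
    [0, 0, 0, 0, 0, 0, 8],
    [0, 0, 0, 0, 0, 0, 20],
    [0, 0, 0, 0, 0, 0, 35],
    [0, 0, 0, 0, 0, 0, 35],
    [0, 0, 0, 0, 0, 0, 35],
    [0, 0, -1, 0, 0, 0, 35],
    [0, 0, -4, 0, 0, 0, 35],
    [0, 0, -8, 0, 0, 0, 35],
    [0, 0, -9, 0, 0, 0, 35],
    [0, 0, -9, 0, 0, 0, 35],
  ],
)

```text
time_s: 22.75
eef_pos: [0.5725, -0.0362, 0.1801]
tcp_rot: [-3.14, 0.067, -0.002]
contact_force: [0.2, 0.3, -0.3]
gripper_width: 0.0298
```

```bash
for i in 1 2; do python3 chk.py 16; done; python3 - <<'E'
from h import *
c=cap('top','top16.png')
E
```

```text
time_s 22.8
eef_pos [ 0.572  -0.0361  0.1792]
contact_force [ 0.1511  0.3806 -0.2421]
wrist_torque [0.0399 0.0088 0.0295]
catL 828 0.0649
catR 831 0.0649
flangeF 796 0.0645
deckL 3313 0.0599
deckR 3318 0.0598
deckF 6806 0.06
grille 0.0856 ((572.0658569335938, -34.816036224365234), (116.0618667602539, 99.56453704833984), 87.5824966430664)
grille plane [0.0017 0.0004 0.0856]
hookL 210 z 0.0784 Y [67.1 72.8] X [-5.5  7.2]
hookR 209 z 0.0778 Y [-72.7 -67. ] X [-6.4  7. ]
time_s 22.9
eef_pos [ 0.5716 -0.0362  0.1785]
contact_force [ 0.5174 -0.2209 -0.1413]
wrist_torque [0.0278 0.0106 0.0739]
catL 851 0.0649
catR 850 0.0649
flangeF 890 0.0646
deckL 3370 0.0599
deckR 3337 0.0599
deckF 6869 0.06
grille 0.0856 ((571.9182739257812, -34.82448959350586), (116.1509780883789, 100.02290344238281), 87.50455474853516)
grille plane [0.0014 0.0003 0.0856]
hookL 209 z 0.0778 Y [67.  72.6] X [-5.7  7.3]
hookR 212 z 0.0786 Y [-72.7 -67. ] X [-6.2  7.1]
```

View pics/w16.png

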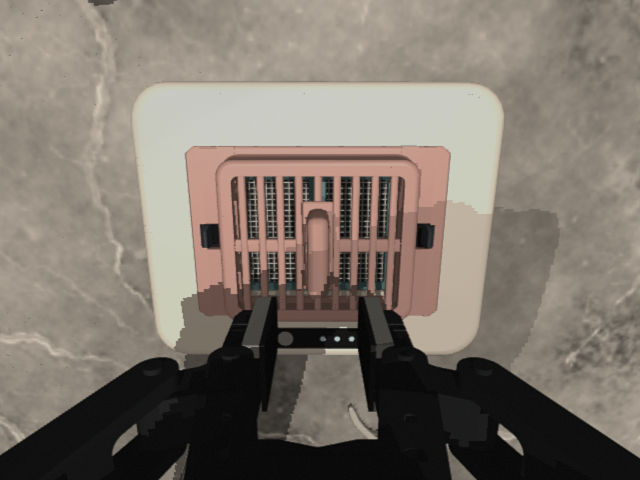

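View pics/top16.png

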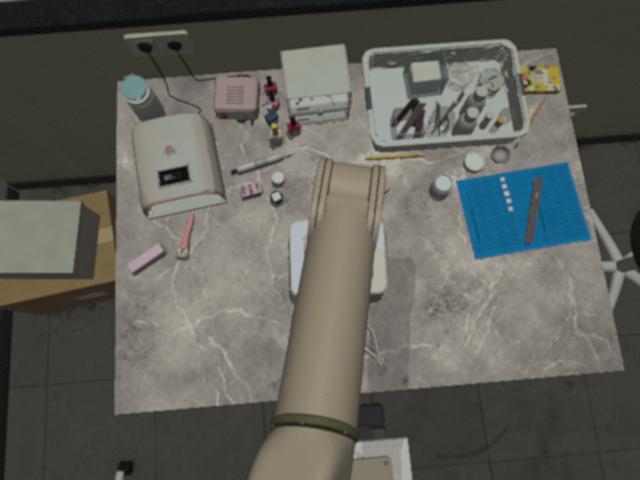

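With the gripper clear, the cover stays flush (64.9 mm at both catches), both hooks stand symmetrically at rest, and the bystanders are where they were. I'll hand it in.

```bash
python3 -c "
from bench import bot,readout
print(bot.close_job(), readout.observe()['time_s'])"
```

```text
the job is handed in; nothing more can be done
the job is handed in; nothing more can be done
```

The collector is back together. The filter went into its well first, flat with its tab up. The cover was then lowered over both hooks and pushed slowly down until it latched. I handed the job in at about 23 s.

**Last checks, gripper clear:**
- **Cover height:** both catch points read 64.9 mm against a 65 mm target. The flange stands 5 mm above the deck on both sides and level within measurement. It stayed down once the push came off, so I take both sides as latched.
- **Cover position:** it sits about 0.8 mm off centre in x, within the play of the slots.
- **Hooks:** both measure symmetric and at their rest position, standing in the slots.
- **Rest of the table:** the other items look unmoved in the top view, apart from what the arm hides.

**What did not go cleanly:**
- **Push force:** one reading showed 28.5 N as the cover reached home, above the expected 14 to 21 N. It fell to 16 N within 0.05 s, and I take it as contact with the rigid deck.
- **Side drift:** the arm gave 1 to 1.5 mm in x during the push, with about 6 N of side force. I corrected it partway down.
- **Hook bend:** I never measured it directly during the push, so "not overbent" rests only on the pictures afterwards.

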